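Clamp the cracked heel housing with the ratchet push clamp and hold it

TASK

Set the cracked grey heel housing lengthwise on the clamp's base plate between the sliding jaw and the fixed jaw and let go of it, then pump the clamp's trigger, never pushing the sliding jaw itself, until the jaw has pushed the housing firmly against the fixed jaw. Finish while still holding the trigger squeezed, so that the housing stays gripped, but gently enough not to crush it; leave the toe cup, the drill guide and the two ski brakes where they lie.

Things in the scene. Friction and masses are not known exactly. Their poses are not given: they have to be found in the camera images.
- clamp: Ratchet push clamp bolted to the counter; origin on the counter, +x the way the jaw advances, symmetric about y = 0. Base plate 390 x 90 mm, top at z = 12 mm. From tail to head: upright steel trigger blade, black fixed handle post, both rising from grey cheek plates (x -150 to -30 mm, top z = 80 mm) round the toothed bar; sliding jaw; free bed for the housing; fixed jaw, its face at x = +160 mm.
- handle (a point): Point on the axis of the clamp's black fixed handle post (clamp x = -94 mm, y = 0, z = 125 mm). The post is 14 mm thick along clamp x, 26 mm wide, free from z = 80 to 150 mm.
- trigger_tip (a point): Middle of the trigger blade (10 mm thick along clamp x, 24 mm wide, upright, free from z = 75 to 150 mm) at z = 125 mm. At rest 46 mm behind (clamp -x) the handle axis: handle and blade are then 58 mm over their outer faces; fully squeezed the blade is 22 mm nearer, 36 mm over all. Take both from above, fingers closing along clamp x, 30 to 45 mm deep.
- trigger_blade: The same steel trigger blade, which slides along clamp x with its pawl rail; origin on the counter under the blade.
- trigger (a joint): Trigger travel, m: 0 = sprung out, 0.022 = stop near the handle; springs back. After up to 8 mm idle travel (8 mm teeth) it drives the jaw; a full squeeze gives 14 to 20 mm. Takes 9 to 12 N at the blade; when the housing is tight it stalls and the rest presses the housing, only while held (a lone finger may push the blade with twice the set grip). If it reaches its stop, pump again.
- bar (a joint): Advance of toothed bar and sliding jaw, m, 0 to 0.090; jaw face at clamp x = 30 mm + this. Starts at 15 to 45 mm, is about 70 mm when a lengthwise housing is tight against the fixed jaw. Stays put within 1 mm (4 N friction) while the trigger is let out.
- jaw: Sliding steel jaw, 14 mm thick, 50 mm wide, z 14 to 62 mm, on the head of the toothed bar. To be moved only with the trigger. The fixed jaw at the clamp's head has the same width and height. This body's origin is not on the jaw's face: use jaw_face.
- jaw_face (a point): Centre of the sliding jaw's working face, 37 mm above the counter, facing clamp +x.
- housing: Cracked grey plastic heel housing, loose, 60 mm long (its x) x 40 mm wide (its y) x 46 mm high (36 mm at the ends), 130 to 250 g. Origin: centre of its underside. Starts flat on the counter; take it across its 40 mm width. Goes in the clamp either way round, length along clamp x. It is crushed if the jaw presses it with more than 60 N.
- toe_cup: Red plastic toe cup, 55 x 58 x 34 mm, loose bystander, origin centre of underside.
- drill_guide: Brass drill guide, flat 75 x 36 x 14 mm bar with three holes, loose bystander, origin centre of underside.
- brake_a: Steel ski brake, small plate with a U of 8 mm wire, arms 75 mm towards its -x, 92 mm wide, about 8 mm high; loose bystander on the robot's side of the clamp, origin under the plate.
- brake_b: Second, equal ski brake, loose bystander beside the clamp's tail end.

How it is judged:
By the outcome, as a careful person would: the job done as asked, in the order asked, and still so for the second after the job is handed in, while the arm keeps its last pose, push and grip.
It also fails if it takes over 58 s, if anything falls off the work surface, if the arm or the gripper's body presses on something with over 40 N, if the wrist force passes 120 N, or if a joint passes its speed limit or range.

ROBOT

A 6-joint arm with a two-finger parallel gripper is mounted at the origin on the work surface. World frame = base frame: x ahead of the robot, y to its left, z up, the work surface at z = 0. Lengths are in m, angles in rad, forces in N, time in s.
With the tool pointing down it reaches from about 0.375 to 0.825 m from the base axis. Payload 5.5 kg.
Tool frame: the origin (TCP) lies midway between the tips of the shut fingers; the grasp point (between the pads) lies 19 mm behind it (r.grip_point_offset is the distance from the TCP to the grasp point, in m); z points along the fingers, y is the line along which they close (so a half turn about z gives the same grasp; the last joint's range is limited). The gripper opens to 85 mm and grips with 20 to 120 N. Pads are 22 mm wide; open, the fingers measure 114 mm over their backs; the gripper's body (76 mm by 85 mm) begins 54 mm behind the grasp point. The pads swing forward as they close: fully open they stand 13 mm farther back than shut.
Start: joints at [1.301, 0.314, -0.047, 1.21, 0, 1.571], TCP at [0.16, 0.578, 0.231] pointing down, gripper open.
Joint ranges: [-2.67, 2.67], [-0.69, 1.73], [-1.03, 1.25], [-2.08, 2.16], [-1.42, 1.45], [-3.14, 3.14]. Speed limits (rad/s): [2.39, 2.39, 3.01, 3.14, 3.14, 3.14].

INTERFACE

Orientations are given as a 3x3 rotation matrix whose columns are the frame's x, y, z axes.
In Python, from station import r gives the robot as it stands.
- The arm moves only by the tool shift_gripper, called after "Emit:" in YAML: its name, and indented under it one key for each argument. Schema: {"type":"object","properties":{"plan":{"type":"array","items":{"type":"array","items":{"type":"number"},"minItems":7,"maxItems":7},"minItems":1,"maxItems":12},"force":{"type":"number"},"only":{"type":"string"},"quiet":{"type":"boolean"},"lines":{"type":"string"}},"required":["plan"],"additionalProperties":false}. plan is a list of rows, 1 to 12 of them, each of 7 numbers: the opening from 0.0 (shut) to 1.0 (fully open), then dx, dy, dz in m, then a rotation vector rx, ry, rz in rad; each row shifts and turns the commanded pose from where the row before left it, along the tool's axes as they then stand; what a row does not reach is not made up. A row lasts 1/8 s, in which the tool goes at most 0.0625 m and 0.188 rad, less where a joint would pass 70% of its speed; a pose out of reach is approached as far as the arm can. The fingers move at their own pace and stop on an object; force is the grip in N (left out, the last holds). Time passes only in rows, so rows that do not move let the fingers close. The tool returns the time, the measured TCP pose, the force, the opening and the grip force at its end. only (a regular expression) keeps the lines of the reply that match it, lines (a string "A,B") keeps lines A to B, and quiet returns only ok. Input that does not fit is refused with a message, and nothing moves.
- r.sense(): the state, without advancing time (a new reading comes with each control period).
- r.capture(name): name is "scene" or "top"; returns the picture (384x512x3 uint8, red, green, blue); there is no depth.
- r.calibration(name): a dict with "fx", "fy", "cx", "cy" (pixels), "k1" (the pictures are not rectified: a ray, as slopes to the right and down, at radius r is drawn at 1 + k1 r^2 times it, then the intrinsics apply), "camera_from_world" (4x4, takes a point from world to camera coordinates). Camera axes: x right, y up, looking along -z (the intrinsics and any distortion apply to the point x, -y, -z); pixel columns grow to the right and rows downward; lengths in m; the calibration is good to about 2 mm. A picture is of the moment at which its call begins. calibration takes no time and is no camera call.
- r.hand_in(): hands the job in; it is judged then, once.
The state is a dict: "time_s": time; "joint_pos": joint angles; "qvel": joint speeds; "tau": joint torques, N m; "tool_pos": TCP position; "tcp_rot": TCP orientation; "contact_force": force on the tool from outside, world axes, zero at the start; "wrist_torque": the same for the moment, N m; "grip_width": opening from 0.0 (shut) to 1.0 (fully open); "grip_force": force on a finger pad.
Only numpy, scipy, OpenCV 4.12 (cv2) and the standard library are available. Lean on these libraries where they do the work, as an engineer would, in place of code of your own. Each camera call takes 0.05 s, during which the arm holds its last target. There are 200 camera calls.

## Working session

There is one attempt and no reset: what is moved stays moved. The work goes in short steps, Python scripts to look and compute and a tool call to move; the robot and the scene stay as the last step left them, time stands still between calls to the robot, and variables do not carry over. Pictures are saved under pics/ and viewed, at most 13 in all, crops included, and the job is handed in when it is done.

```bash
ls; mkdir -p pics
```

Run:
```python
from station import r
import cv2,numpy as np
for n in("scene","top"):
    im=r.capture(n); np.save(f"pics/{n}0.npy",im); cv2.imwrite(f"pics/{n}0.png",cv2.resize(im[:,:,::-1],(800,600),interpolation=cv2.INTER_CUBIC))
    print(n,r.calibration(n))
print(r.sense())
```

```text
pics
station.py
scene {'fx': 477.4338564363939, 'fy': 477.4338564363939, 'cx': 255.777735794924, 'cy': 184.51909864011986, 'k1': 0.019647645590340337, 'camera_from_world': array([[-0.18928375,  0.98191433, -0.00398864,  0.05892609],
       [-0.72848744, -0.13770464,  0.67107636,  0.34512561],
       [ 0.65839024,  0.12992952,  0.74137751, -1.43380772],
       [ 0.        ,  0.        ,  0.        ,  1.        ]])}
top {'fx': 490.1234673354231, 'fy': 490.1234673354231, 'cx': 247.68322627941714, 'cy': 193.6542732140216, 'k1': -0.2093015741459982, 'camera_from_world': array([[ 0.02897016, -0.99945336, -0.01592829,  0.05836873],
       [ 0.99156285,  0.02671995,  0.12684306, -0.54648963],
       [-0.12634812, -0.01946857,  0.9917949 , -1.13516506],
       [ 0.        ,  0.        ,  0.        ,  1.        ]])}
{'time_s': 0.1, 'joint_pos': array([ 1.30098337e+00,  3.14163125e-01, -4.79727105e-02,  1.21019337e+00,
       -2.91629272e-05,  1.57081871e+00]), 'qvel': array([ 0.00144804, -0.00187103,  0.00071712, -0.00017723,  0.00035196,
        0.00108533]), 'tau': array([-9.68353334e-05, -5.40766311e+01,  3.40541053e+01,  1.11817496e-02,
        9.18529935e-06,  3.78629096e-06]), 'tool_pos': array([0.15980279, 0.57779375, 0.23051889]), 'tcp_rot': array([[-9.63814814e-01,  2.66572427e-01, -3.80483055e-04],
       [ 2.66572697e-01,  9.63813671e-01, -1.48519478e-03],
       [-2.91972083e-05, -1.53287913e-03, -9.99998825e-01]]), 'contact_force': array([ 0.37057115, -0.10030432,  0.5008135 ]), 'wrist_torque': array([-0.06867726, -0.09000188, -0.00853493]), 'grip_force': 0.0, 'grip_width': 1.0016550479857476}
```

View pics/top0.png

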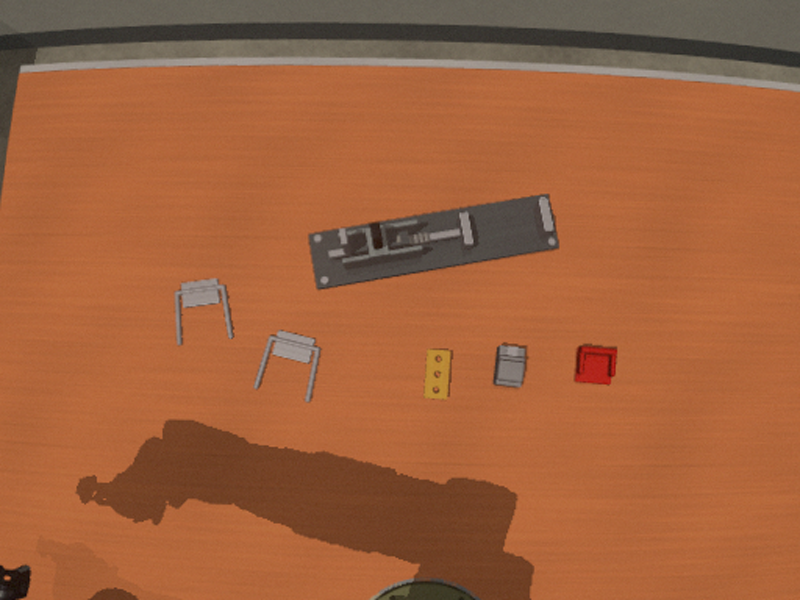

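View pics/scene0.png

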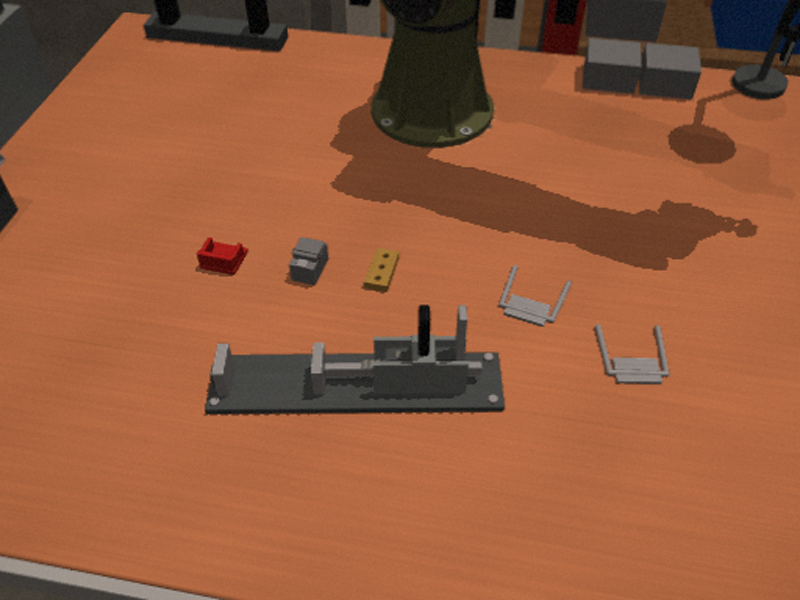

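The top view shows the clamp's plate with corners at about (309,235), (549,195), (558,248) and (318,289), the housing at (510,365) and the jaw at (467,229). The tail is on the left (robot's left) and the head on the right. In the scene view the housing is at (309,261), the handle post top at (425,308) and the trigger top at (462,309).

Create h.py:
```python
from station import r
import cv2,numpy as np
def cast(cam,px,z):
    c=r.calibration(cam);K=np.array([[c['fx'],0,c['cx']],[0,c['fy'],c['cy']],[0,0,1]])
    u=cv2.undistortPoints(np.float64(px).reshape(-1,1,2),K,np.array([c['k1'],0,0,0.]))[:,0]
    T=c['camera_from_world'];R=T[:3,:3];o=-R.T@T[:3,3]
    d=np.c_[u[:,0],-u[:,1],-np.ones(len(u))]@R
    return o+d*((z-o[2])/d[:,2])[:,None]
def proj(cam,P):
    c=r.calibration(cam);K=np.array([[c['fx'],0,c['cx']],[0,c['fy'],c['cy']],[0,0,1]])
    q=np.atleast_2d(P)@c['camera_from_world'][:3,:3].T+c['camera_from_world'][:3,3]
    q=q*[1,-1,-1]
    return cv2.projectPoints(q,np.zeros(3),np.zeros(3),K,np.array([c['k1'],0,0,0.]))[0][:,0]
```

Run:
```python
from h import *
np.set_printoptions(precision=4,suppress=True)
for n in("top","scene"):
    im=np.load(f"pics/{n}0.npy"); hsv=cv2.cvtColor(im,cv2.COLOR_RGB2HSV)
    m=(hsv[...,1]<110).astype(np.uint8)
    cs,_=cv2.findContours(m,cv2.RETR_EXTERNAL,cv2.CHAIN_APPROX_NONE)
    c0=r.calibration(n)['camera_from_world'];print(n,"cam",-c0[:3,:3].T@c0[:3,3])
    for c in cs:
        a=cv2.contourArea(c)
        if 150<a<8000:
            h=cv2.convexHull(c)[:,0].astype(float)
            x=cast(n,h,.012 if a>1500 else 0)[:,:2].astype(np.float32)
            print(a,c.mean((0,1)),cv2.minAreaRect(x), cv2.boundingRect(c))
t=np.load("pics/top0.npy");s=np.load("pics/scene0.npy")
A=t[115:192,190:365];B=s[190:270,125:330]
a=cv2.resize(A,None,fx=4.5,fy=4.5,interpolation=cv2.INTER_CUBIC)[:290]
a=cv2.resize(A,(700,308),interpolation=cv2.INTER_CUBIC);b=cv2.resize(B,(738,288),interpolation=cv2.INTER_CUBIC)
o=np.zeros((600,800,3),np.uint8);o[:308,:700]=a;o[310:598,:738]=b
cv2.imwrite("pics/crop.png",np.clip(o[:,:,::-1]*1.5,0,255))
H=np.zeros((480,800,3),np.uint8);H[:400,:400]=cv2.resize(t[210:260,300:350],(400,400),interpolation=cv2.INTER_CUBIC);H[:400,400:]=cv2.resize(s[142:192,175:225],(400,400),interpolation=cv2.INTER_CUBIC)
cv2.imwrite("pics/hous.png",np.clip(H[:,:,::-1]*1.5,0,255))
```

```text
top cam [0.3968 0.0508 1.1961]
534.5 [271.6257 377.5241] ((0.10452976822853088, 0.0035360530018806458), (0.032825130969285965, 0.16735880076885223), 1.3784902095794678) (237, 370, 70, 14)
419.5 [325.8228 234.0886] ((0.4553523361682892, -0.12024497985839844), (0.045409537851810455, 0.06238539144396782), 84.53136444091797) (316, 221, 20, 27)
541.0 [185.3491 230.6368] ((0.4482313096523285, 0.22654840350151062), (0.09123735129833221, 0.09774501621723175), 78.19365692138672) (162, 211, 43, 46)
521.5 [128.5789 196.4833] ((0.5290725231170654, 0.37064164876937866), (0.09911777824163437, 0.09120018780231476), 8.637896537780762) (112, 178, 37, 43)
5351.5 [276.0184 153.853 ] ((0.6491543650627136, 0.003383725881576538), (0.09017757326364517, 0.3893815279006958), 11.37773609161377) (198, 124, 160, 61)
scene cam [1.2066 0.176  0.8316]
1897.5 [ 64.836  375.7267] ((0.977046549320221, -0.19961872696876526), (0.043166015297174454, 0.25867506861686707), 0.012216799892485142) (0, 356, 143, 28)
648.5 [405.564  228.4502] ((0.5261809825897217, 0.37131330370903015), (0.10206833481788635, 0.0920298621058464)
[... 371 characters left out ...]
 ((0.43574342131614685, -0.12280605733394623), (0.05802508071064949, 0.09311644732952118), 85.84844207763672) (185, 152, 25, 30)
162.0 [  2.4545 130.5   ] ((0.3971347212791443, -0.6522573232650757), (0.13758021593093872, 0.024217428639531136), 30.53006362915039) (0, 114, 11, 34)
939.5 [496.5732  32.5063] ((-0.3638038635253906, 0.6670824289321899), (0.09921020269393921, 0.43971675634384155), 75.33052062988281) (469, 0, 43, 63)
3528.0 [407.8841  32.6051] ((-0.29846933484077454, 0.3979690372943878), (0.3894606828689575, 0.23278802633285522), 0.18471620976924896) (373, 0, 77, 63)[ WARN:0@0.051] global loadsave.cpp:1063 imwrite_ Unsupported depth image for selected encoder is fallbacked to CV_8U.
```

View pics/crop.png

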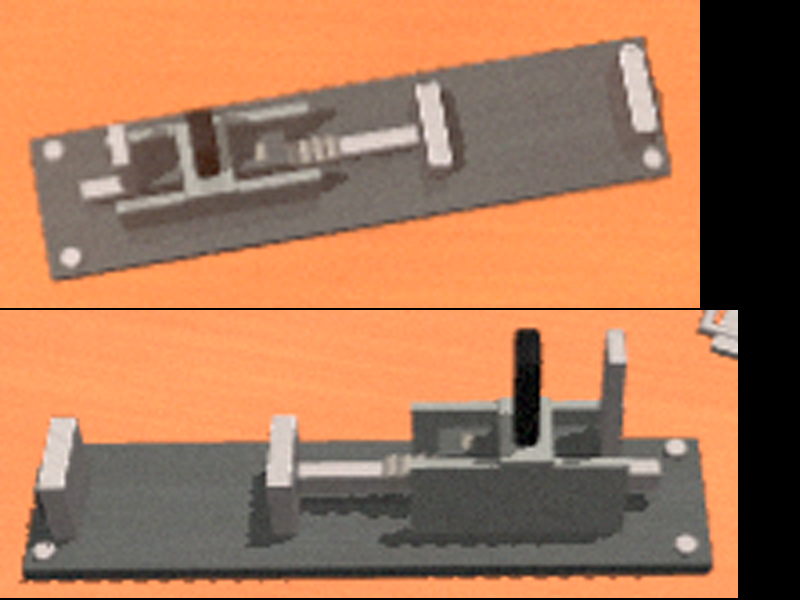

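View pics/hous.png

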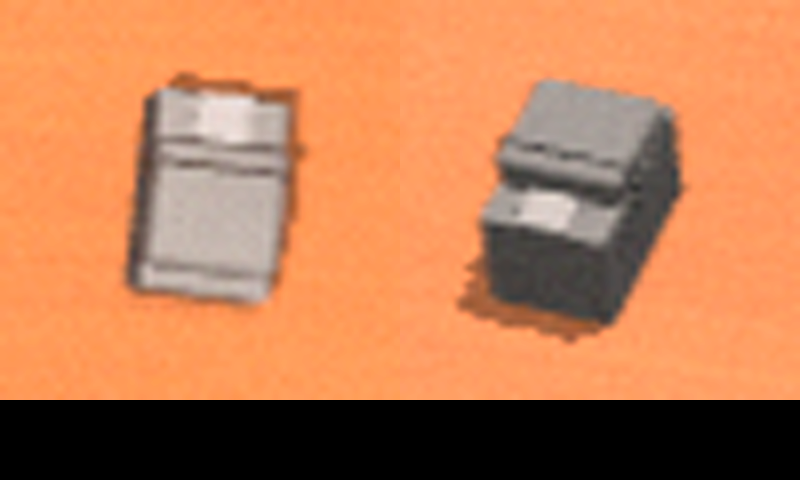

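The crop shows the fixed jaw's face edge at crop (620,50)-(637,132) and the sliding jaw's face edge at (438,82)-(452,163). The scene crop has the post top at (527,333) and the blade top at (616,340). The housing crop shows its long axis nearly along image vertical, with the pale tab at the far end.

Run:
```python
from h import *
np.set_printoptions(precision=4,suppress=True)
th=np.deg2rad(101.378-180);ux=np.array([np.cos(th),np.sin(th)]);uy=np.array([-ux[1],ux[0]]);c=np.array([.64915,.00338])
loc=lambda P:np.c_[(P[:,:2]-c)@ux,(P[:,:2]-c)@uy]
tc=lambda p:np.array(p)/4+[190,115]
sc=lambda p:(np.array(p)-[0,310])/3.6+[125,190]
print("fixed top",loc(cast("top",tc([[620,50],[637,132]]),.062)))
print("jaw top",loc(cast("top",tc([[438,82],[452,163]]),.062)))
print("cheek far/near corners z80",loc(cast("top",tc([[308,103],[320,172],[117,211]]),.08)))
print("scene post,blade",loc(cast("scene",sc([[527,333],[616,340]]),.15)))
print("scene fixed top right edge, jaw left edge..",loc(cast("scene",sc([[53,420],[42,486],[77,420],[65,486],[272,418],[267,486],[297,418],[292,486]]),.062)))
print("scene plate corners z0", loc(cast("scene",sc([[27,577],[710,572]]),.0)), loc(cast("scene",sc([[50,443],[697,438]]),.012)))
hc=lambda p:np.array(p)/8+[300,210]; hs=lambda p:(np.array(p)-[400,0])/8+[175,142]
print("hous top46",cast("top",hc([[160,165],[145,265],[285,172],[270,272]]),.046))
print("hous top36 far",cast("top",hc([[162,88],[290,98]]),.036))
print("hous base left",cast("top",hc([[130,292],[150,95]]),0))
print("scene base near",cast("scene",hs([[487,293],[610,323],[680,190]]),0))
print("scene top46",cast("scene",hs([[540,82],[675,112],[502,150],[628,188]]),.046))
print("scene top36",cast("scene",hs([[483,218],[605,245]]),.036))
```

```text
fixed top [[ 0.1672  0.0257]
 [ 0.167  -0.0254]]
jaw top [[ 0.0553  0.0243]
 [ 0.0543 -0.0254]]
cheek far/near corners z80 [[-0.0243  0.0206]
 [-0.0247 -0.021 ]
 [-0.1444 -0.0235]]
scene post,blade [[-0.0907 -0.006 ]
 [-0.1369 -0.0006]]
scene fixed top right edge, jaw left edge.. [[ 0.1752 -0.02  ]
 [ 0.1741  0.0256]
 [ 0.1616 -0.0198]
 [ 0.1615  0.0258]
 [ 0.0515 -0.0199]
 [ 0.0509  0.0271]
 [ 0.0373 -0.0198]
 [ 0.0373  0.0273]]
scene plate corners z0 [[ 0.1913  0.044 ]
 [-0.196   0.045 ]] [[ 0.1895 -0.0417]
 [-0.1959 -0.041 ]]
hous top46 [[ 0.4603 -0.0991  0.046 ]
 [ 0.4308 -0.0952  0.046 ]
 [ 0.459  -0.1362  0.046 ]
 [ 0.4295 -0.1322  0.046 ]]
hous top36 far [[ 0.4837 -0.1007  0.036 ]
 [ 0.4816 -0.1391  0.036 ]]
hous base left [[ 0.4238 -0.0965  0.    ]
 [ 0.4842 -0.1017  0.    ]]
scene base near [[ 0.4804 -0.1366  0.    ]
 [ 0.4852 -0.0975 -0.    ]
 [ 0.4282 -0.0911  0.    ]]
scene top46 [[ 0.4356 -0.1283  0.046 ]
 [ 0.4405 -0.0858  0.046 ]
 [ 0.4651 -0.1313  0.046 ]
 [ 0.4732 -0.0912  0.046 ]]
scene top36 [[ 0.4835 -0.1327  0.036 ]
 [ 0.4873 -0.0951  0.036 ]]
```

Add to h.py:
```python
np.set_printoptions(precision=4,suppress=True)
TH=np.deg2rad(101.378-180);UX=np.array([np.cos(TH),np.sin(TH)]);UY=np.array([-UX[1],UX[0]])
ORG=np.array([.64915,.00338])+.004*UX+.0007*UY
def clamp(x,y): return ORG+x*UX+y*UY
def plan(xyz,yaw_y):
    "turn about tool z, then shift in the turned tool frame; yaw_y in degrees"
    s=r.sense();R=s['tcp_rot'];y=np.deg2rad(yaw_y)
    d=(y-np.arctan2(R[1,1],R[0,1])+np.pi)%(2*np.pi)-np.pi
    G=np.c_[[-np.sin(y),np.cos(y),0],[np.cos(y),np.sin(y),0],[0,0,-1]]
    print("turn rz",-d,"then shift",G.T@(np.array(xyz)-s['tool_pos']),"j6",s['joint_pos'][5],"t",s['time_s'])
```

```text
(no output)
```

Emit:
shift_gripper:
  plan:
    - [1,0,0,0,0,0,-0.16]
    - [1,-0.038,-0.0338,0,0,0,0]
    - [1,-0.038,-0.0338,0,0,0,0]
    - [1,-0.038,-0.0338,0,0,0,0]
    - [1,-0.038,-0.0338,0,0,0,0]
    - [1,-0.038,-0.0338,0,0,0,0]
    - [1,-0.038,-0.0338,0,0,0,0]
    - [1,-0.038,-0.0338,0,0,0,0]
    - [1,-0.038,-0.0338,0,0,0,0]
    - [1,-0.038,-0.0338,0,0,0,0]
    - [1,-0.038,-0.0338,0,0,0,0]
  force: 60

```text
time_s: 1.48
tool_pos: [0.5013, 0.1992, 0.231]
tcp_rot: [[-0.994, 0.11, -0.0], [0.11, 0.994, -0.0], [0.0, -0.0, -1.0]]
contact_force: [-0.0, 1.0, 0.1]
grip_width: 0.998
grip_force: 0.0
```

```bash
python3 -c "
from h import *
print(clamp(.115,0)); plan([.4535,-.116,.11],83.7)"
```

```text
[ 0.6733 -0.1131]
turn rz 6.471607686364678e-05 then shift [ 0.013  -0.3186  0.121 ] j6 0.4880670517992506 t 1.475
```

Emit:
shift_gripper:
  plan:
    - [1,0.002,-0.053,0,0,0,0]
    - [1,0.002,-0.053,0,0,0,0]
    - [1,0.002,-0.053,0,0,0,0]
    - [1,0.002,-0.053,0.02,0,0,0]
    - [1,0.002,-0.053,0.025,0,0,0]
    - [1,0.003,-0.0535,0.025,0,0,0]
    - [1,0,0,0.04,0,0,0]

```text
time_s: 2.35
tool_pos: [0.4529, -0.118, 0.1212]
tcp_rot: [[-0.993, 0.115, 0.002], [0.115, 0.993, -0.001], [-0.002, -0.001, -1.0]]
contact_force: [-0.1, 0.1, -0.9]
grip_width: 0.996
grip_force: 0.0
```

Run:
```python
from h import *
plan([.4535,-.116,.006],83.7)
im=r.capture("scene");cv2.imwrite("pics/a1.png",cv2.resize(im[80:200,130:290,::-1],(800,600),interpolation=cv2.INTER_CUBIC))
```

```text
turn rz -0.005521033967103239 then shift [-0.0004  0.002   0.1152] j6 -0.13875068109841043 t 2.35
```

View pics/a1.png

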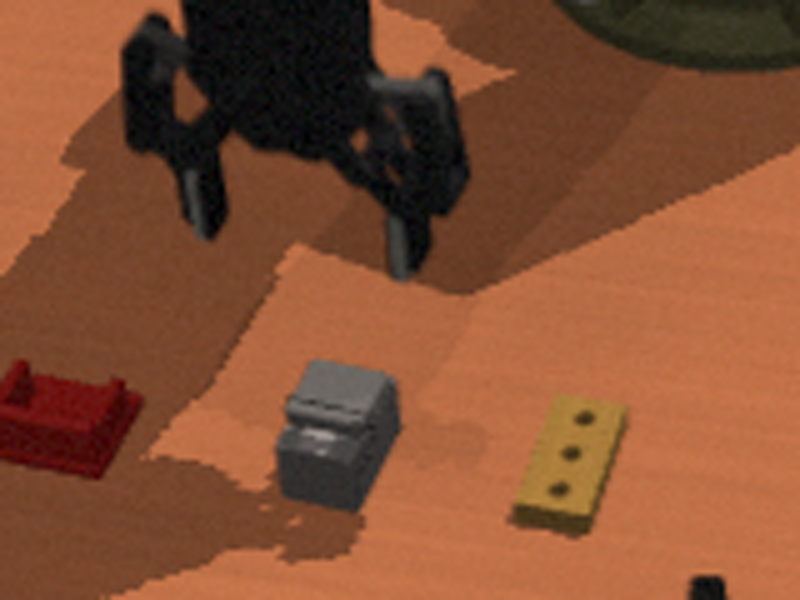

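The open fingers straddle the housing (housing at about (338,435), fingertips at (205,235) and (402,275)). Descend and grip.

Emit:
shift_gripper:
  plan:
    - [1,0,0.002,0.04,0,0,0]
    - [1,0,0,0.04,0,0,0]
    - [1,0,0,0.02,0,0,0]
    - [1,0,0,0.0145,0,0,0]
    - [0,0,0,0,0,0,0]
    - [0,0,0,0,0,0,0]
    - [0,0,0,0,0,0,0]
    - [0,0,0,0,0,0,0]
    - [0,0,0,0,0,0,0]
  force: 50

```text
time_s: 3.52
tool_pos: [0.4542, -0.113, 0.008]
tcp_rot: [[-0.994, 0.11, 0.002], [0.11, 0.994, -0.001], [-0.002, -0.001, -1.0]]
contact_force: [-0.1, -1.0, 7.2]
grip_width: 0.461
grip_force: 51.0
```

Emit:
shift_gripper:
  plan:
    - [0,0,0,-0.02,0,0,0]
    - [0,0,0,-0.04,0,0,0]
    - [0,0,0,-0.05,0,0,0]
    - [0,0,0,-0.03,0,0,0.1]
    - [0,0,0,0,0,0,0.18]
    - [0,0,0,0,0,0,0.18]
    - [0,0,0,0,0,0,0.18]
    - [0,0,0,0,0,0,0.18]
    - [0,0,0,0,0,0,0.18]
    - [0,0,0,0,0,0,0.18]
    - [0,0,0,0,0,0,0.08]
    - [0,0,0,0,0,0,0]

```text
time_s: 5.03
tool_pos: [0.4528, -0.1123, 0.1468]
tcp_rot: [[-0.201, 0.98, -0.0], [0.98, 0.201, 0.0], [0.0, -0.0, -1.0]]
contact_force: [0.6, -0.5, -1.4]
grip_width: 0.461
grip_force: 50.7
```

```bash
python3 -c "
from h import *
plan([*clamp(.115,0),.018],11.38)"
```

```text
turn rz 0.003341738461136501 then shift [-0.0443  0.216   0.1288] j6 1.12548719999369 t 5.025
```

Emit:
shift_gripper:
  plan:
    - [0,-0.009,0.043,0,0,0,0.003]
    - [0,-0.009,0.043,0,0,0,0]
    - [0,-0.009,0.043,0,0,0,0]
    - [0,-0.009,0.043,0,0,0,0]
    - [0,-0.008,0.044,0,0,0,0]
    - [0,0,0,0.03,0,0,0]
    - [0,0,0,0.03,0,0,0]
    - [0,0,0,0.02,0,0,0]
    - [0,0,0,0,0,0,0]

```text
time_s: 6.15
tool_pos: [0.6715, -0.1126, 0.0646]
tcp_rot: [[-0.198, 0.98, -0.004], [0.98, 0.198, 0.001], [0.002, -0.004, -1.0]]
contact_force: [0.5, -0.9, -0.9]
grip_width: 0.465
grip_force: 51.4
```

Run:
```python
from h import *
plan([*clamp(.115,0),.021],11.38)
a=r.capture("scene");b=r.capture("top")
o=np.zeros((600,800,3),np.uint8);o[:400,:400]=cv2.resize(a[160:260,110:210],(400,400),interpolation=cv2.INTER_CUBIC);o[:400,400:]=cv2.resize(b[90:190,270:370],(400,400),interpolation=cv2.INTER_CUBIC)
cv2.imwrite("pics/a2.png",np.clip(o[:400,:,::-1]*1.4,0,255).astype(np.uint8))
```

```text
turn rz 0.000659924880095808 then shift [-0.0009  0.0017  0.0436] j6 1.2052671679017628 t 6.15
```

View pics/a2.png

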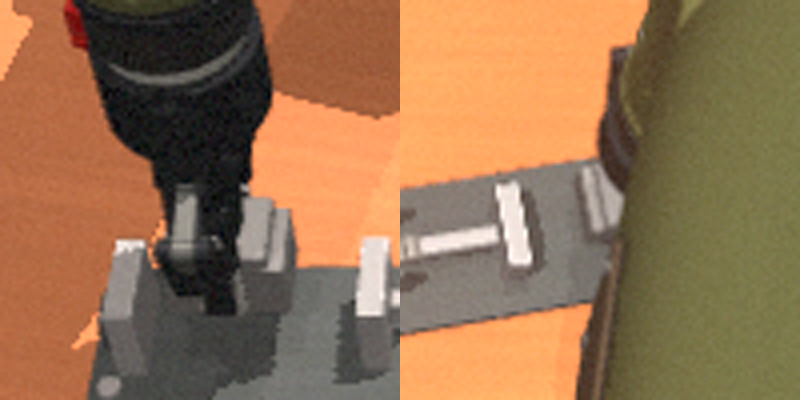

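The housing hangs aligned between the jaws (scene crop: housing at (265,240), fixed jaw at (125,290), sliding jaw at (370,290)). Lower it.

Emit:
shift_gripper:
  plan:
    - [0,-0.001,0.0015,0.015,0,0,0]
    - [0,0,0,0.015,0,0,0]
    - [0,0,0,0.008,0,0,0]
    - [0,0,0,0.0045,0,0,0]
    - [0,0,0,0.001,0,0,0]
    - [0,0,0,0,0,0,0]

```text
time_s: 7.0
tool_pos: [0.6754, -0.1137, 0.0236]
tcp_rot: [[-0.197, 0.98, 0.001], [0.98, 0.197, -0.0], [-0.0, 0.001, -1.0]]
contact_force: [-0.0, 0.5, -1.7]
grip_width: 0.459
grip_force: 51.4
```

Emit:
shift_gripper:
  plan:
    - [0,0,0,0.0015,0,0,0]
    - [0,0,0,0.001,0,0,0]
    - [0,0,0,0,0,0,0]

```text
time_s: 7.38
tool_pos: [0.6751, -0.1137, 0.0208]
tcp_rot: [[-0.197, 0.98, -0.0], [0.98, 0.197, -0.0], [-0.0, -0.0, -1.0]]
contact_force: [0.8, 0.6, -2.5]
grip_width: 0.462
grip_force: 51.4
```

Emit:
shift_gripper:
  plan:
    - [0,0,0,0.001,0,0,0]
    - [0,0,0,0,0,0,0]

```text
time_s: 7.62
tool_pos: [0.6752, -0.1137, 0.0201]
tcp_rot: [[-0.197, 0.98, 0.0], [0.98, 0.197, -0.0], [-0.0, 0.0, -1.0]]
contact_force: [-0.8, 1.1, 0.5]
grip_width: 0.464
grip_force: 51.6
```

Emit:
shift_gripper:
  plan:
    - [0,0,0,0.001,0,0,0]
    - [0,0,0,0,0,0,0]

```text
time_s: 7.88
tool_pos: [0.6753, -0.1137, 0.0201]
tcp_rot: [[-0.197, 0.98, 0.001], [0.98, 0.197, -0.0], [-0.0, 0.001, -1.0]]
contact_force: [-4.1, 0.8, 7.3]
grip_width: 0.462
grip_force: 52.6
```

Emit:
shift_gripper:
  plan:
    - [0.55,0,0,0,0,0,0]
    - [0.7,0,0,0,0,0,0]
    - [0.85,0,0,0,0,0,0]
    - [0.85,0,0,0,0,0,0]
    - [0.85,0,0,-0.02,0,0,0]
    - [0.85,0,0,-0.04,0,0,0]
    - [0.85,0,0,-0.05,0,0,0]
    - [0.85,0,0,-0.05,0,0,0]
    - [0.85,0,0,-0.04,0,0,0]
    - [0.85,0,0,0,0,0,0]

```text
time_s: 9.12
tool_pos: [0.6777, -0.1141, 0.2251]
tcp_rot: [[-0.197, 0.98, 0.009], [0.98, 0.197, -0.002], [-0.003, 0.008, -1.0]]
contact_force: [1.3, -0.2, 0.6]
grip_width: 0.85
grip_force: 0.0
```

```bash
python3 -c "
from h import *
plan([*clamp(-.117,0),.2],101.38);print(clamp(-.117,0))"
```

```text
turn rz -1.5714234104779576 then shift [0.0041 0.2338 0.0251] j6 1.205978393280518 t 9.125
[0.6275 0.1143]
```

Emit:
shift_gripper:
  plan:
    - [1,0,0,0,0,0,-0.157]
    - [1,0,0,0,0,0,-0.157]
    - [1,0,0,0,0,0,-0.157]
    - [1,0,0,0,0,0,-0.157]
    - [1,0,0,0,0,0,-0.157]
    - [1,0,0,0,0,0,-0.157]
    - [1,0,0,0,0,0,-0.157]
    - [1,0,0,0,0,0,-0.157]
    - [1,0,0,0,0,0,-0.157]
    - [1,0,0,0,0,0,-0.157]
    - [1,0,0,0,0,0,0]
  force: 20

```text
time_s: 10.5
tool_pos: [0.6747, -0.1136, 0.2186]
tcp_rot: [[-0.981, -0.194, -0.001], [-0.194, 0.981, 0.0], [0.001, 0.0, -1.0]]
contact_force: [0.5, -0.9, 0.6]
grip_width: 0.999
grip_force: 0.0
```

Emit:
shift_gripper:
  plan:
    - [1,0.004,0.045,0,0,0,0]
    - [1,0,0.045,0,0,0,0]
    - [1,0,0.045,0,0,0,0]
    - [1,0,0.045,0.015,0,0,0]
    - [1,0,0.051,0.01,0,0,0]
    - [1,0,0,0,0,0,0]
    - [1,0,0,0,0,0,0]

```text
time_s: 11.38
tool_pos: [0.6259, 0.1119, 0.1939]
tcp_rot: [[-0.981, -0.195, 0.0], [-0.195, 0.981, -0.001], [0.0, -0.001, -1.0]]
contact_force: [-0.5, 0.2, 0.7]
grip_width: 1.002
grip_force: 0.0
```

Run:
```python
from h import *
plan([*clamp(-.114,0),.112],101.38)
a=r.capture("scene");b=r.capture("top");np.save("pics/s3.npy",a);np.save("pics/t3.npy",b)
o=np.zeros((500,800,3),np.uint8);o[:,:]=cv2.resize(a[150:270,124:316],(800,500),interpolation=cv2.INTER_CUBIC)
cv2.imwrite("pics/a3.png",np.clip(o[:,:,::-1]*1.4,0,255).astype(np.uint8))
```

```text
turn rz -0.0026269700364798254 then shift [-0.0021 -0.001   0.0819] j6 -0.018808748662798802 t 11.375
```

View pics/a3.png

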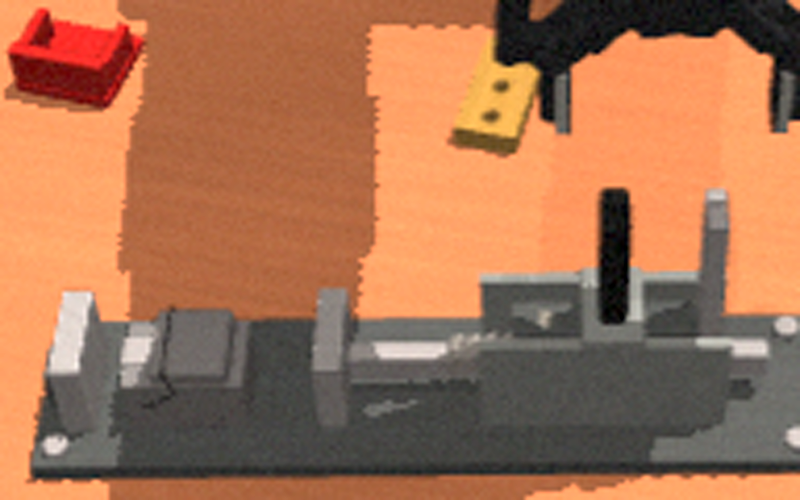

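The housing lies flat and lengthwise between the jaws (at about (185,350)), and the open fingers (570 and 775) straddle the post (615) and blade (715). Descend, then a first pump while watching the bar.

Emit:
shift_gripper:
  plan:
    - [1,-0.002,-0.001,0.03,0,0,0]
    - [1,0,0,0.03,0,0,0]
    - [1,0,0,0.022,0,0,0]
    - [1,0,0,0,0,0,0]

```text
time_s: 11.98
tool_pos: [0.6269, 0.1099, 0.1102]
tcp_rot: [[-0.981, -0.194, -0.003], [-0.194, 0.981, -0.001], [0.003, -0.0, -1.0]]
contact_force: [0.4, -0.5, 0.5]
grip_width: 1.004
grip_force: 0.0
```

Emit:
shift_gripper:
  plan:
    - [0.6,0,-0.002,0,0,0,0]
    - [0.5,0,-0.002,0,0,0,0]
    - [0.4,0,-0.002,0,0,0,0]
    - [0.3,0,-0.001,0,0,0,0]
    - [0.3,0,0,0,0,0,0]
  force: 20

```text
time_s: 12.6
tool_pos: [0.6318, 0.1013, 0.1164]
tcp_rot: [[-0.981, -0.194, 0.006], [-0.194, 0.981, -0.005], [-0.005, -0.006, -1.0]]
contact_force: [-4.0, -10.4, 17.6]
grip_width: 0.416
grip_force: 18.7
```

Run:
```python
from h import *
s=r.sense();print((s['tool_pos'][:2]-ORG)@UX,s['grip_width']*.085)
a=r.capture("scene");np.save("pics/s4.npy",a)
cv2.imwrite("pics/a4.png",np.clip(cv2.resize(a[150:270,124:316,::-1],(800,500),interpolation=cv2.INTER_CUBIC)*1.4,0,255).astype(np.uint8))
```

```text
-0.1034562928492162 0.03536276170857094
```

View pics/a4.png

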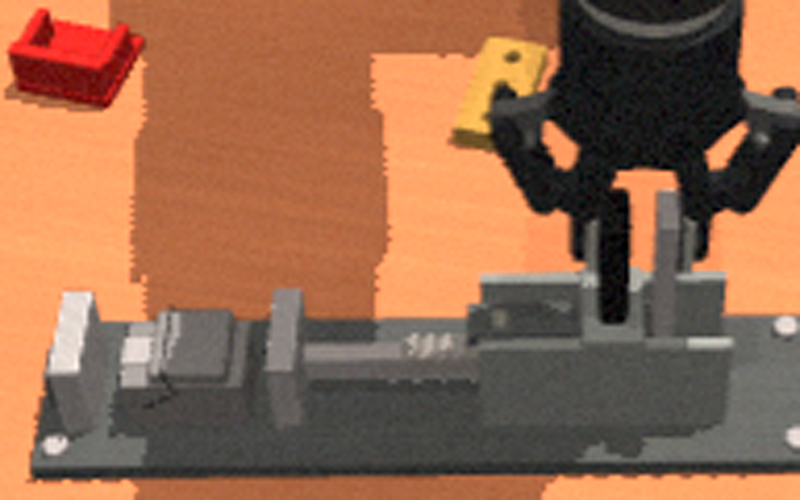

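The jaw moved from x=313 to 268 in the crop (about 20 mm), and the trigger is at its stop. Release and pump again.

Emit:
shift_gripper:
  plan:
    - [0.6,0,0.002,0,0,0,0]
    - [0.8,0,0.003,0,0,0,0]
    - [1,0,0.002,0,0,0,0]
    - [1,0,0,0,0,0,0]
    - [1,0,0,0,0,0,0]

```text
time_s: 13.28
tool_pos: [0.6279, 0.1115, 0.1115]
tcp_rot: [[-0.981, -0.196, -0.0], [-0.196, 0.981, -0.0], [0.0, -0.0, -1.0]]
contact_force: [-0.5, 0.0, -0.5]
grip_width: 0.998
grip_force: 0.0
```

Emit:
shift_gripper:
  plan:
    - [0.6,0,-0.002,0,0,0,0]
    - [0.5,0,-0.002,0,0,0,0]
    - [0.4,0,-0.002,0,0,0,0]
    - [0.3,0,-0.001,0,0,0,0]
    - [0.3,0,0,0,0,0,0]
  force: 20

```text
time_s: 13.9
tool_pos: [0.6307, 0.1011, 0.1148]
tcp_rot: [[-0.981, -0.194, 0.004], [-0.194, 0.981, -0.006], [-0.002, -0.006, -1.0]]
contact_force: [-4.8, -10.7, 17.4]
grip_width: 0.418
grip_force: 19.1
```

Run:
```python
from h import *
s=r.sense();print((s['tool_pos'][:2]-ORG)@UX,s['grip_width']*.085)
a=r.capture("scene");np.save("pics/s5.npy",a)
cv2.imwrite("pics/a5.png",np.clip(cv2.resize(a[150:270,124:316,::-1],(800,500),interpolation=cv2.INTER_CUBIC)*1.4,0,255).astype(np.uint8))
```

```text
-0.10346124670173179 0.035517124248904394
```

View pics/a5.png

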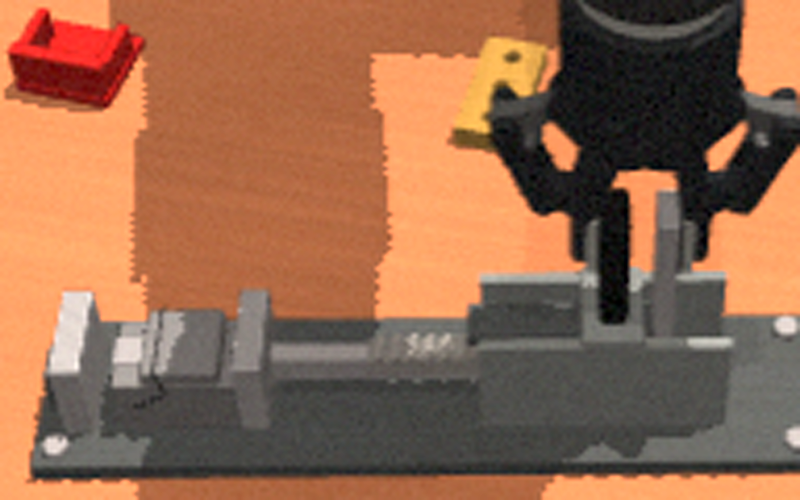

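The jaw is now at 235 (about 16 mm further) and touching the housing; about 15 mm remain. Third pump.

Emit:
shift_gripper:
  plan:
    - [0.6,0,0.002,0,0,0,0]
    - [0.8,0,0.003,0,0,0,0]
    - [1,0,0.002,0,0,0,0]
    - [1,0,0,0,0,0,0]
    - [1,0,0,0,0,0,0]

```text
time_s: 14.58
tool_pos: [0.628, 0.1115, 0.1115]
tcp_rot: [[-0.981, -0.196, -0.0], [-0.196, 0.981, -0.0], [0.0, -0.0, -1.0]]
contact_force: [-0.6, 0.4, 0.4]
grip_width: 0.995
grip_force: 0.0
```

Emit:
shift_gripper:
  plan:
    - [0.6,0,-0.002,0,0,0,0]
    - [0.55,0,-0.002,0,0,0,0]
    - [0.5,0,-0.002,0,0,0,0]
    - [0.45,0,-0.001,0,0,0,0]
    - [0.4,0,0,0,0,0,0]
    - [0.3,0,0,0,0,0,0]
    - [0.3,0,0,0,0,0,0]
  force: 20

```text
time_s: 15.45
tool_pos: [0.6303, 0.1028, 0.1145]
tcp_rot: [[-0.981, -0.195, 0.003], [-0.195, 0.981, -0.003], [-0.002, -0.003, -1.0]]
contact_force: [-6.1, -6.4, 15.3]
grip_width: 0.466
grip_force: 18.2
```

Run:
```python
from h import *
s=r.sense();print((s['tool_pos'][:2]-ORG)@UX,s['grip_width']*.085)
a=r.capture("scene");np.save("pics/s6.npy",a)
cv2.imwrite("pics/a6.png",np.clip(cv2.resize(a[150:270,124:316,::-1],(800,500),interpolation=cv2.INTER_CUBIC)*1.4,0,255).astype(np.uint8))
```

```text
-0.1051512555859204 0.03962708534242063
```

View pics/a6.png

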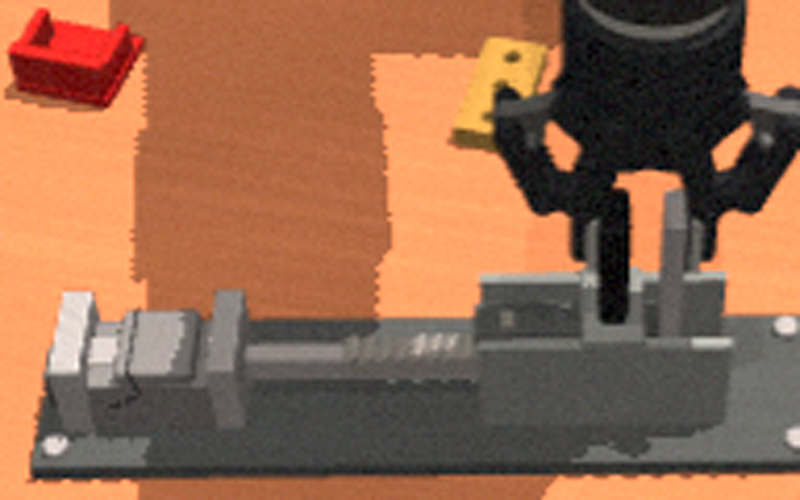

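Housing now bridges the fixed jaw (95) and sliding jaw (212). The trigger stalled at 39.6 mm, 4 mm short of its stop. Raise the grip moderately for a firm hold.

Emit:
shift_gripper:
  plan:
    - [0.3,0,0,0,0,0,0]
    - [0.3,0,0,0,0,0,0]
  force: 28

```text
time_s: 15.75
tool_pos: [0.6308, 0.101, 0.1149]
tcp_rot: [[-0.981, -0.194, 0.004], [-0.194, 0.981, -0.006], [-0.003, -0.007, -1.0]]
contact_force: [-3.6, -13.0, 18.1]
grip_width: 0.417
grip_force: 31.5
```

Emit:
shift_gripper:
  plan:
    - [0.3,0,0,0,0,0,0]
    - [0.3,0,0,0,0,0,0]
    - [0.3,0,0,0,0,0,0]
    - [0.3,0,0,0,0,0,0]
  force: 34

```text
time_s: 16.25
tool_pos: [0.6307, 0.101, 0.1149]
tcp_rot: [[-0.981, -0.194, 0.004], [-0.194, 0.981, -0.006], [-0.003, -0.006, -1.0]]
contact_force: [-4.7, -10.7, 17.5]
grip_width: 0.416
grip_force: 32.0
```

Run:
```python
from h import *
a=r.capture("scene").astype(int);b=np.load("pics/s6.npy").astype(int)
print(np.abs(a-b)[190:265,125:240].mean(), np.abs(a-b)[190:265,125:240].max())
```

```text
2.382840579710145 108
```

The trigger went on to its stop, so one more pump is needed.

Emit:
shift_gripper:
  plan:
    - [0.6,0,0.002,0,0,0,0]
    - [0.8,0,0.003,0,0,0,0]
    - [1,0,0.002,0,0,0,0]
    - [1,0,0,0,0,0,0]
    - [1,0,0,0,0,0,0]
  force: 20

```text
time_s: 16.92
tool_pos: [0.628, 0.1115, 0.1116]
tcp_rot: [[-0.981, -0.196, -0.0], [-0.196, 0.981, -0.0], [0.0, -0.0, -1.0]]
contact_force: [-0.9, 0.2, -0.5]
grip_width: 1.003
grip_force: 0.0
```

Emit:
shift_gripper:
  plan:
    - [0.65,0,-0.002,0,0,0,0]
    - [0.6,0,-0.002,0,0,0,0]
    - [0.55,0,-0.001,0,0,0,0]
    - [0.5,0,0,0,0,0,0]
    - [0.45,0,0,0,0,0,0]
    - [0.3,0,0,0,0,0,0]
    - [0.3,0,0,0,0,0,0]
    - [0.3,0,0,0,0,0,0]
  force: 20

```text
time_s: 17.92
tool_pos: [0.6294, 0.1067, 0.113]
tcp_rot: [[-0.981, -0.196, 0.001], [-0.196, 0.981, 0.001], [-0.001, 0.0, -1.0]]
contact_force: [-3.0, 0.8, 7.6]
grip_width: 0.55
grip_force: 19.5
```

```bash
python3 -c "
from h import *
s=r.sense();print((s['tool_pos'][:2]-ORG)@UX,s['grip_width']*.085)"
```

```text
-0.10920045029212183 0.04674953035251208
```

Emit:
shift_gripper:
  plan:
    - [0.3,0,0,0,0,0,0]
    - [0.3,0,0,0,0,0,0]
    - [0.3,0,0,0,0,0,0]
  force: 26

```text
time_s: 18.3
tool_pos: [0.6294, 0.1066, 0.1131]
tcp_rot: [[-0.981, -0.196, 0.001], [-0.196, 0.981, 0.001], [-0.001, 0.0, -1.0]]
contact_force: [-1.8, 0.7, 7.7]
grip_width: 0.551
grip_force: 25.5
```

```bash
python3 -c "
from h import *
s=r.sense();print((s['tool_pos'][:2]-ORG)@UX,s['grip_width']*.085)"
```

```text
-0.10911222576440262 0.04682858157080463
```

Genuine stall mid-stroke (46.8 mm, balanced). Firm up a little and check.

Emit:
shift_gripper:
  plan:
    - [0.3,0,0,0,0,0,0]
    - [0.3,0,0,0,0,0,0]
  force: 32

```text
time_s: 18.55
tool_pos: [0.6295, 0.1066, 0.1132]
tcp_rot: [[-0.981, -0.196, 0.001], [-0.196, 0.981, 0.0], [-0.001, 0.0, -1.0]]
contact_force: [-2.6, 0.9, 8.2]
grip_width: 0.546
grip_force: 31.5
```

Emit:
shift_gripper:
  plan:
    - [0.3,0,0,0,0,0,0]
    - [0.3,0,0,0,0,0,0]
    - [0.3,0,0,0,0,0,0]
    - [0.3,0,0,0,0,0,0]
  force: 38

```text
time_s: 19.05
tool_pos: [0.6294, 0.1065, 0.1132]
tcp_rot: [[-0.981, -0.196, 0.001], [-0.196, 0.981, 0.0], [-0.001, 0.0, -1.0]]
contact_force: [-2.8, 0.2, 8.0]
grip_width: 0.546
grip_force: 37.6
```

Run:
```python
from h import *
s=r.sense();print((s['tool_pos'][:2]-ORG)@UX,s['grip_width']*.085)
a=r.capture("scene")
cv2.imwrite("pics/a7.png",np.clip(cv2.resize(a[150:270,124:316,::-1],(800,500),interpolation=cv2.INTER_CUBIC)*1.4,0,255).astype(np.uint8))
```

```text
-0.10897630597817444 0.04641979642029331
```

View pics/a7.png

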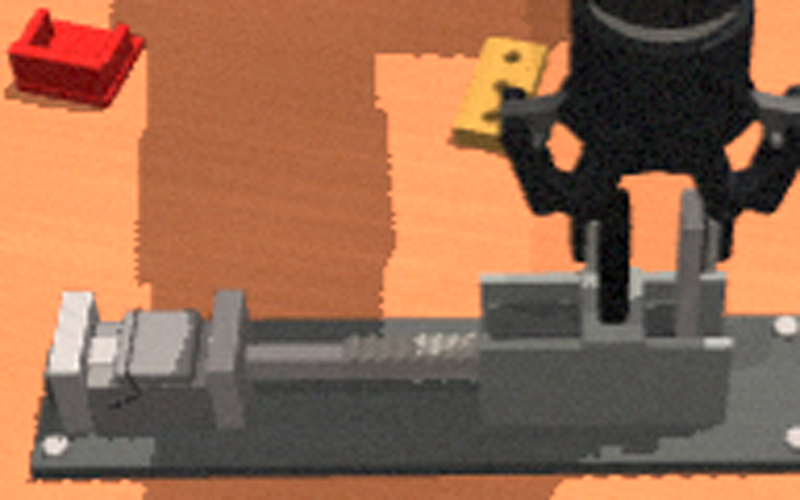

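The housing is clamped tightly between the jaws (95 to 212), with the trigger stalled short of its stop at a stable 38 N grip.

```bash
python3 -c "
from station import r
print(r.hand_in())"
```

```text
the job is handed in; nothing more can be done
None
```

I handed the job in at about 19 s: the heel housing is lengthwise in the clamp and pressed against the fixed jaw after four trigger pumps, with the trigger still held at 38 N and stalled short of its stop, and the arm never touched the sliding jaw or the other parts; no verdict was returned.

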